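Empty a gravity chute of turned cups and hold its gate up

ROBOT

A 6-joint arm with a two-finger parallel gripper is mounted at the origin on a cart in front of the work surface, level with it; the furniture and walls round the work are solid. World frame = base frame: x ahead of the robot, y to its left, z up, the work surface at z = 0. Lengths are in mm, angles in degrees, forces in N, time in s.
With the tool pointing down it reaches from about 300 to 850 mm from the base axis. Payload 4.2 kg.
Tool frame: the origin (TCP) lies on the centre line of the jaws, within the pads' length; the fingertips stand 11 mm ahead of it and the grasp point (between the pads) lies 8 mm behind it; z points along the fingers, y is the direction in which the jaws open and shut (so a half turn about z gives the same grasp; the last joint's range is limited). The gripper opens to 91 mm and grips with 3 to 60 N. Pads are 32 mm wide; open, the fingers measure 118 mm over their backs; the gripper's body (76 mm by 178 mm) begins 60 mm behind the grasp point.
Start: joints at [-67.494, 18.312, 89.639, -0, 72.044, -1.146], TCP at [230.68, -526.715, 224.976] pointing down, gripper open.
Joint ranges: [-177.97, 177.97], [-48.28, 115.42], [12.27, 149.76], [-77.06, 257.06], [2.81, 150.46], [-146.56, 146.56]. Speed limits (degrees/s): [147.25, 147.25, 180, 180, 180, 180].

INTERFACE

Orientations are given as [roll, pitch, yaw] about the fixed x, y, z axes, in that order (R = Rz(yaw) Ry(pitch) Rx(roll)).
In Python, from workcell import env, grab_frame gives the robot as it stands. The module is installed in compiled form; this text tells all that it offers.
- The arm moves only by the tool arm_command, never from a script. Its argument "series" is one flat list of numbers, 6 for each row, row after row: the shift along the world's x, y, z each as a share of 400 mm, from -1 to 1, then the turn, a rotation vector about the world's x, y, z each as a share of 45 degrees, from -1 to 1. A call has 1 to 20 rows; each row shifts and turns the commanded pose from where the row before left it; what a row does not reach is not made up. A row lasts 1/12 s, in which the tool goes at most 41.7 mm and 7.16 degrees, less where a joint would pass 70% of its speed; a pose out of reach is approached as far as the arm can. A call with a number of a shift or a turn outside -1 to 1 is refused whole. A call with a gripper value outside its range is refused whole. "hand" is the opening, from 0 (shut) to 1 (fully open), set as the call begins (left out, the last holds). The fingers move at their own pace and stop on an object; "newtons" is the grip in N (left out, the last holds). Time passes only in rows, so rows that do not move let the fingers close. It gives the time, the measured TCP pose, the force and the opening at its end, in the units of the state.
- env.state(): the state, without advancing time (a new reading comes with each control period).
- grab_frame(name): name is "scene" or "top"; returns a dict with "frame" (420x560x3 uint8, red, green, blue), "intrinsics" (3x3 intrinsics, pixels), "R" (3x3) and "t" (3): a world point X has camera coordinates R X + t. Camera axes: x right, y down, z forward; pixel columns grow to the right and rows downward; lengths in mm; the calibration is good to about 2 mm. A picture is of the moment at which its call begins. There is no depth.
- env.job_done(): hands the job in, once; it reports no verdict.
The state is a dict: "time_s": time; "qpos": joint angles; "qvel": joint speeds; "effort": joint torques, N m; "ee_pos": TCP position; "ee_rot": TCP orientation; "force": force on the tool from outside, world axes, zero at the start; "torque": the same for the moment, N m; "gripper_width": finger opening in mm.
Only numpy, scipy, OpenCV 4.12 (cv2) and the standard library are available. Lean on these libraries where they do the work, as an engineer would, in place of code of your own. Each camera call takes 0.05 s, during which the arm holds its last target.

TASK

Empty the chute into the blue steel parts box: first slide the box up, square and centred, until its far wall sits flush against the front of the chute under the lip, so that no cup can drop through a gap. Then, before you touch the bolt, tug the gate upwards by its red handle to learn whether the bolt has caught it; if it has, let go and draw the bolt outwards to free it. Lift the gate clear so that both cups run down into the box, and finish while still holding the gate up by its handle, with the box still flush; leave the red bottle, the marker and the tape measure where they are.

Things in the scene. Friction and masses are not known exactly. Their poses are not given: they have to be found in the camera images.
- dock (a point): Middle of the flat front plate of the grey sheet-metal chute (fixed to the worktop), 30 mm above the worktop. x points level into the chute (uphill), y to the chute's left, z up. The plate is 100 mm wide and 56 mm high. Gate guides at y = +-23 to +-37 mm, x = 3 to 25 mm, are 138 mm high; the chute runs back to x = 180 mm, where it is 190 mm high.
- lip (a point): Middle of the lower edge of the chute floor: the lip overhangs the front plate by 12 mm, its top 64 mm and its underside 57 mm above the worktop, axes as dock. From here the smooth floor, 44 mm wide between side walls, rises 20 degrees along x.
- box_tab (a point): Centre of the black grip tab on the near wall of the loose blue open box, 48 mm above the worktop: 10 mm thick along x, 50 mm wide, top at 62 mm. Pinch it across x from above. x points from tab to far wall, z up. Fingers on its inner side reach into the box. Box: 94 mm long (x), 120 mm wide, 48 mm high, walls and floor 4 mm, 0.45 to 0.75 kg.
- box_face (a point): Middle of the outer face of the box's far wall, 95 mm along x from box_tab's centre, 30 mm above the box's underside; axes as box_tab (x points out of the box, to the chute). With the box home, this point lies on dock and the x axes are parallel.
- gate_grip (a point): Centre of the red bar handle on top of the steel gate: 60 mm long along y, 14 mm by 14 mm thick, axes as dock; with the gate shut it is 176 mm above the worktop and 14 mm along x behind dock. Two stems at y = +-19 mm, 10 mm wide, carry it; the gate plate's top is 34 mm below its centre. Pinch it across x from above.
- gate (a joint): Height of the gate above shut, m: 0 shut, 0.075 upper stop. It slides straight up and falls shut by its weight (0.46 kg) when let go. With the bolt across its keeper it rises only about 4 mm and then stops dead. Cups pass under it from about 0.045 on.
- bolt_knob (a point): Centre of the black upright bolt knob at the chute's right: 14 mm thick, 28 mm high, 154 mm above the worktop, 4 mm in front of dock; axes as dock. It is 69 mm right of the chute's middle (-y of dock) with the bolt shot, 101 mm with it drawn. The bolt plate below it is up to 134 mm high. Pinch it across x from above, or push it.
- bolt (a joint): How far the bolt is drawn, m: 0 fully shot, 0.032 fully drawn (outwards, along -y of dock). It stays where it is left (about 1.5 N of friction). It catches the gate while its nose lies above the dark keeper on the gate, up to about 0.016; it may start anywhere, caught or not.
- cup_a_mid (a point): Centre (half-way up) of turned aluminium cup A, 36 mm across its flange and 43 mm high, z its own axis; the two cups stand in line on the chute floor behind the gate, this one nearest the gate.
- cup_b_mid (a point): Centre (half-way up) of turned aluminium cup B, 36 mm across its flange and 43 mm high, z its own axis; the two cups stand in line on the chute floor behind the gate, this one behind the other.
- bottle: Red threadlocker bottle with a white nozzle, 34 mm across, 98 mm high, standing; origin at the middle of its underside. Bystander.
- marker: Marker pen lying, 130 mm long along its y, 15 mm thick; origin under its middle. Bystander.
- tape_measure: Yellow tape measure, 36 x 80 x 62 mm, standing on its base; origin under its middle. Bystander.

How it is judged:
By the outcome, as a careful person would: the job done as asked, in the order asked, and still so for the second after the job is handed in, while the arm keeps its last pose, push and grip.
It also fails if it takes over 61 s, if anything falls off the work surface, if the arm or the gripper's body presses on something with over 40 N, if the wrist force passes 120 N, or if a joint passes its speed limit or range.

## Working session

There is one attempt and no reset: what is moved stays moved. The work goes in short steps, Python scripts to look and compute and a tool call to move; the robot and the scene stay as the last step left them, time stands still between calls to the robot, and variables do not carry over. Pictures are saved under pics/ and viewed, and the job is handed in when it is done.

Besides the shell and the picture viewer there is one more tool, called by a JSON object that holds its "fn" and its "kwargs", one argument or row to a line. arm_command: Moves the arm, as the interface text tells. Shift numbers are shares of 400 mm and turn numbers shares of 45 degrees, none past 1 either way. Its arguments: {"type":"object","properties":{"series":{"type":"array"},"hand":{"type":"number"},"newtons":{"type":"number"}},"required":["series"]}

```bash
mkdir -p pics
cat > h.py <<'E'
import numpy as np, cv2
from workcell import env, grab_frame
def snap(name,fn):
    f=grab_frame(name); np.savez('pics/'+fn+'.npz',**{k:np.array(v) for k,v in f.items()})
    cv2.imwrite('pics/'+fn+'.png',f['frame'][:,:,::-1]); return f
def load(fn): return dict(np.load('pics/'+fn+'.npz'))
def ray(f,u,v):
    d=f['R'].T@np.linalg.inv(f['intrinsics'])@np.array([u,v,1.]); return -f['R'].T@f['t'],d
def onz(f,u,v,z):
    c,d=ray(f,u,v); return c+d*(z-c[2])/d[2]
def proj(f,X):
    p=f['intrinsics']@(f['R']@np.array(X,float)+f['t']); return p[:2]/p[2]
def tri(f1,p1,f2,p2):
    c1,d1=ray(f1,*p1);c2,d2=ray(f2,*p2)
    s=np.linalg.lstsq(np.stack([d1,-d2],1),c2-c1,rcond=None)[0]
    a=c1+s[0]*d1;b=c2+s[1]*d2; return (a+b)/2,np.linalg.norm(a-b)
E
python3 - <<'E'
from h import *
for n in('scene','top'):
    f=snap(n,n+'0'); print(n,-f['R'].T@f['t'],f['R'][2])
print(env.state())
E
```

```text
scene [ -7.63263458 708.98052614 501.84595621] [ 0.61050432 -0.65812245 -0.44063512]
top [451.12724865 115.08213076 966.80462682] [ 0.11875098  0.03711043 -0.99223033]
{'time_s': 0.1, 'qpos': array([-6.74952231e+01,  1.83468289e+01,  8.96990325e+01, -8.89275392e-05,
        7.20458140e+01, -1.14625155e+00]), 'qvel': array([-0.12832566, -0.09825282, -0.14850204, -0.06738447, -0.0868318 ,
       -0.07842008]), 'effort': array([-1.92210546e-04, -4.13334775e+01, -2.32508790e+01,  7.28944922e-02,
        4.21377621e-02, -6.18842432e-05]), 'ee_pos': array([ 230.49722556, -526.29468298,  224.21847842]), 'ee_rot': array([-1.79908341e+02, -1.74938592e-03,  2.36510545e+01]), 'force': array([ 0.07149088, -0.08883305,  0.40860725]), 'torque': array([-0.05145956,  0.05025501, -0.00778482]), 'gripper_width': 91.37555824532193}
```

View pics/scene0.png

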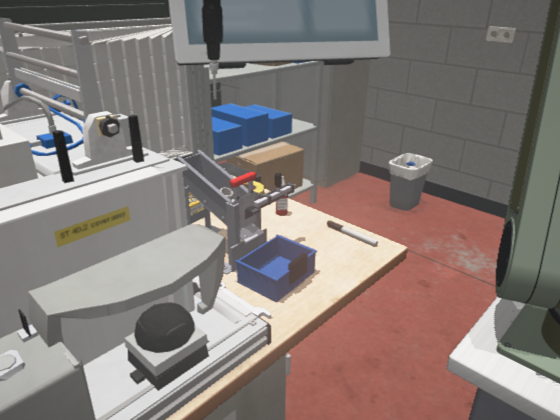

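View pics/top0.png

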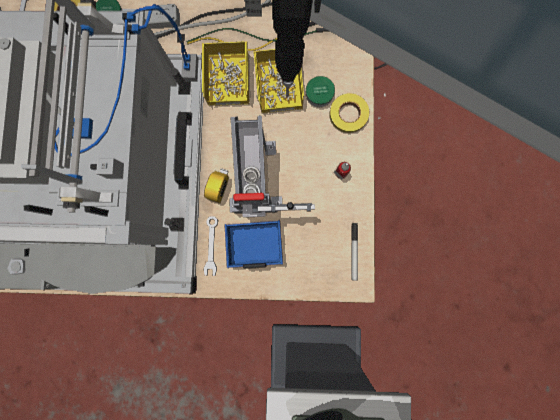

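The top view shows the box at about (254,245), the chute at (250,170), the red handle at (250,197), the bolt knob near (290,206), the bottle at (343,170), the marker at (354,250) and the tape at (216,186). I'll zoom in for detail.

Run:
```python
from h import *
t=load('top0')['frame'][:,:,::-1]; s=load('scene0')['frame'][:,:,::-1]
cv2.imwrite('pics/tz.png',cv2.resize(t[105:285,195:385],None,fx=4.2,fy=3.3*1.0,interpolation=cv2.INTER_CUBIC)) if 0 else cv2.imwrite('pics/tz.png',cv2.resize(t[130:280,190:380],None,fx=4,fy=4,interpolation=cv2.INTER_CUBIC))
cv2.imwrite('pics/sz.png',cv2.resize(s[150:300,170:330],None,fx=4,fy=4,interpolation=cv2.INTER_CUBIC))
```

```text
(no output)
```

View pics/tz.png

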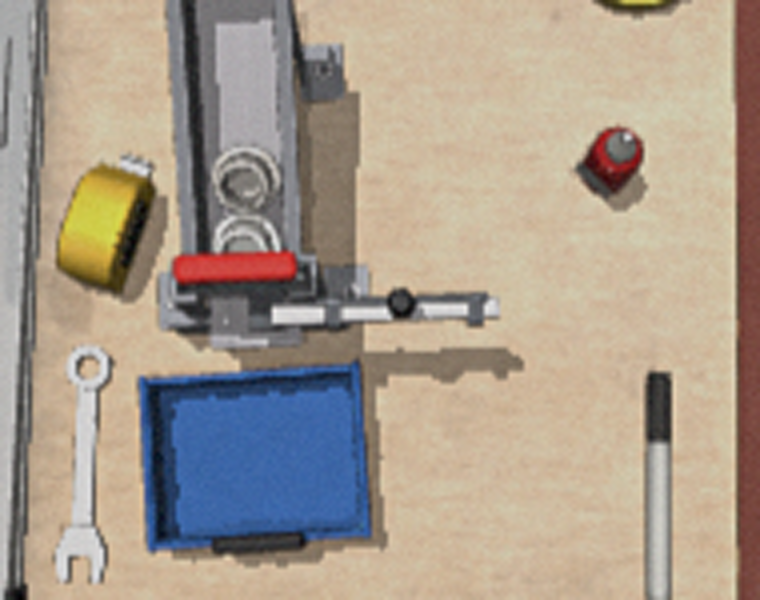

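View pics/sz.png

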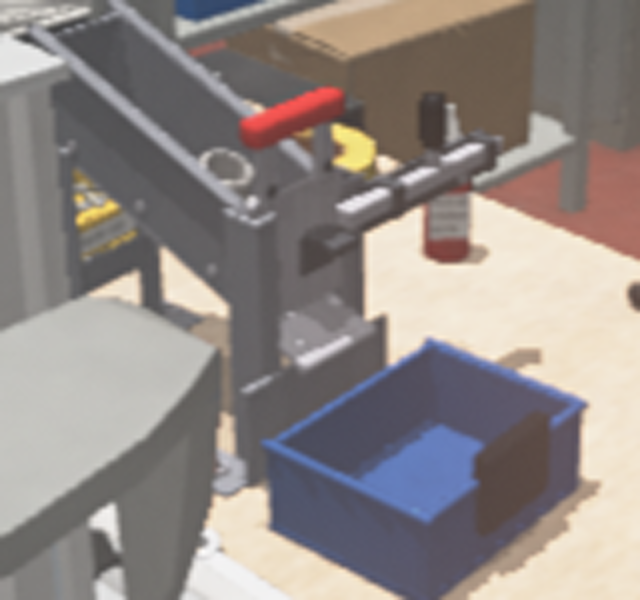

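```bash
cat > meas.py <<'E'
from h import *
def boxpose(f,show=True):
    im=f['frame'].astype(int); r,g,b=im[...,0],im[...,1],im[...,2]
    m=((b-r>35)&(b-g>20)).astype(np.uint8); m[:200]=0; m[:, :205]=0; m[:,300:]=0
    m=cv2.morphologyEx(m,cv2.MORPH_CLOSE,np.ones((5,5)))
    c=max(cv2.findContours(m,cv2.RETR_EXTERNAL,cv2.CHAIN_APPROX_NONE)[0],key=cv2.contourArea)
    return cv2.minAreaRect(c),c
def redbar(f,lim):
    im=f['frame'].astype(int); r,g,b=im[...,0],im[...,1],im[...,2]
    m=((r-g>70)&(r-b>70)).astype(np.uint8); M=np.zeros_like(m); a,b_,c,d=lim; M[a:b_,c:d]=m[a:b_,c:d]
    ct=max(cv2.findContours(M,cv2.RETR_EXTERNAL,cv2.CHAIN_APPROX_NONE)[0],key=cv2.contourArea)
    return cv2.minAreaRect(ct)
E
python3 - <<'E'
from meas import *
t=load('top0');s=load('scene0')
rt=redbar(t,(185,210,225,280)); rs=redbar(s,(165,195,220,270)); print(rt,rs)
print('handle tri',tri(t,rt[0],s,rs[0]))
for n,r in(('t',rt),):
    p=cv2.boxPoints(r)
    q=np.array([onz(t,*x,183) for x in p]); print(q.round(1)); print(q.mean(0))
r,c=boxpose(t); print(r)
print(np.array([onz(t,*x,48) for x in cv2.boxPoints(r)]).round(1))
# zoomed corners
z=lambda x,y:(x/4+190,y/4+130)
for p in [(138,380),(359,363),(371,537),(150,550)]: print('rim',onz(t,*z(*p),48).round(1))
# front plate top edge z 56 and knob top z168
print('knob top',onz(t,*z(402,300),168))
print('knob tri',tri(t,z(402,302),s,(170+433/4,150+108/4)))
print('lip L,R',onz(t,*z(213,343),64),onz(t,*z(299,341),64))
print('bolt bar ends',onz(t,*z(272,314),148),onz(t,*z(498,307),148))
print('tape',onz(t,*z(105,225),62),'bottle',onz(t,*z(622,145),98),'marker',onz(t,*z(658,380),10),onz(t,*z(658,590),10))
E
```

```text
((248.0, 196.5), (7.0, 30.0), 90.0) ((242.40003967285156, 177.30001831054688), (6.260990142822266, 26.385601043701172), 63.43495178222656)
handle tri (array([562.0149503 , 196.51298202, 178.37944424]), np.float64(1.6215060467407154))
[[567.  224.5 183. ]
 [568.1 167.  183. ]
 [554.6 166.6 183. ]
 [553.5 224.  183. ]]
[560.78001985 195.50703285 183.        ]
((253.10427856445312, 243.7649688720703), (43.10408020019531, 55.55588912963867), 86.26860046386719)
[[516.7 260.9  48. ]
 [527.4 137.7  48. ]
 [433.2 129.4  48. ]
 [422.2 251.   48. ]]
rim [514.6 259.7  48. ]
rim [526.8 137.   48. ]
rim [431.5 128.2  48. ]
rim [421.3 249.4  48. ]
knob top [547.91949669 114.0290164  168.        ]
knob tri (array([548.58485471, 114.41029667, 158.36433962]), np.float64(1.2680402273694376))
lip L,R [534.69295741 216.71542825  64.        ] [536.80602022 169.6401766   64.        ]
bolt bar ends [542.0070132  178.36100876 148.        ] [547.83736121  66.50073467 148.        ]
tape [599.22989623 279.20673574  62.        ] bottle [641.47536388  -0.7855757   98.        ] marker [523.9318964  -33.65523721  10.        ] [405.18802398 -33.88793424  10.        ]
```

Run:
```python
from meas import *
t=load('top0');s=load('scene0')
z=lambda x,y:(x/4+170,y/4+150)
for nm,p,h in [('plateL',(243,392),56),('plateR',(385,318),56),('lipL',(301,364),64),('lipR',(352,335),64)]:
    print(nm,onz(s,*z(*p),h).round(1))
for nm,p in [('far-left',(264,443)),('far-right',(431,342)),('near-right',(584,404)),('near-left',(430,521))]:
    print(nm,onz(s,*z(*p),48).round(1))
# handle axis: weighted column centroid
im=t['frame'].astype(float); w=np.clip(im[...,0]-np.maximum(im[...,1],im[...,2])-30,0,None)
P=[]
for c in range(236,261):
    a=w[188:205,c]; P.append((c,(a*np.arange(188,205)).sum()/a.sum()))
P=np.array(P);k=np.polyfit(P[:,0],P[:,1],1);print('handle slope',k[0])
a,b=[onz(t,c,np.polyval(k,c),181) for c in(236,260)];print('yaw',np.degrees(np.arctan2(-(a-b)[0],(a-b)[1])))
# bolt bar
g=im.min(2);P=[]
for c in list(range(260,272))+list(range(276,287))+list(range(294,306)):
    a=np.clip(g[203:212,c]-190,0,None); 
    if a.sum()>30: P.append((c,(a*np.arange(203,212)).sum()/a.sum()))
P=np.array(P);k=np.polyfit(P[:,0],P[:,1],1);print(len(P),k,np.std(P[:,1]-np.polyval(k,P[:,0])))
a,b=[onz(t,c,np.polyval(k,c),148) for c in(260,305)];print(a,b,'yaw',np.degrees(np.arctan2(-(a-b)[0],(a-b)[1])))
e=im[180:215,225:315,::-1].astype(np.uint8); cv2.imwrite('pics/tz2.png',cv2.resize(e,None,fx=8.5,fy=8.5,interpolation=cv2.INTER_CUBIC))
```

```text
plateL [544.6 247.4  56. ]
plateR [546.3 151.6  56. ]
lipL [533.8 220.3  64. ]
lipR [536.  184.6  64. ]
far-left [514.8 261.2  48. ]
far-right [522.7 142.8  48. ]
near-right [431.3 134.4  48. ]
near-left [419.9 252.1  48. ]
handle slope -0.0379701277512475
yaw 3.3330442738972663
32 [-3.73432422e-02  2.17924882e+02] 0.16068905566431113
[542.65863527 174.39819052 148.        ] [547.87495841  85.25982362 148.        ] yaw 3.3490947210405153
```

View pics/tz2.png

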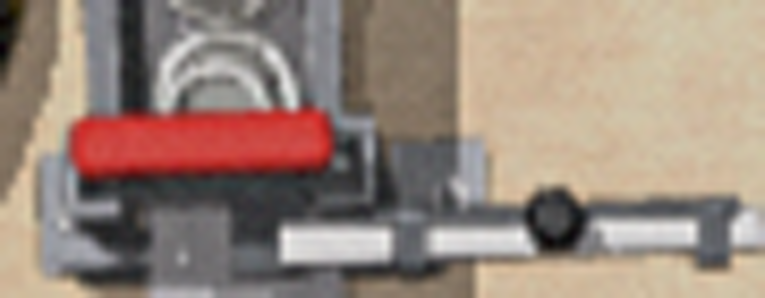

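{"fn": "arm_command", "kwargs": {
  "series": [0.0244,0.0894,-0.0075,0,0,0.0796,0.0244,0.0894,-0.0075,0,0,0.0796,0.0244,0.0894,-0.0075,0,0,0.0796,0.0244,0.0894,-0.0075,0,0,0.0796,0.0244,0.0894,-0.0075,0,0,0.0796,0.0244,0.0894,-0.0075,0,0,0.0796,0.0244,0.0894,-0.0075,0,0,0.0796,0.0244,0.0894,-0.0075,0,0,0.0796,0.0244,0.0894,-0.0075,0,0,0.0796,0.0244,0.0894,-0.0075,0,0,0.0796,0.0244,0.0894,-0.0075,0,0,0.0796,0.0244,0.0894,-0.0075,0,0,0.0796,0.0244,0.0894,-0.0075,0,0,0.0796,0.0244,0.0894,-0.0075,0,0,0.0796,0.0244,0.0894,-0.0075,0,0,0.0796,0.0244,0.0894,-0.0075,0,0,0.0796,0.0244,0.0894,-0.0075,0,0,0.0796,0.0244,0.0894,-0.0075,0,0,0.0796,0.0244,0.0894,-0.0075,0,0,0.0796,0.0244,0.0894,-0.0075,0,0,0.0796],
  "hand": 1
}}

```text
time_s: 1.77
ee_pos: [425.7, 190.4, 164.6]
ee_rot: [-180.0, 0.0, 95.5]
force: [1.0, -1.1, -0.7]
gripper_width: 91.4
```

{"fn": "arm_command", "kwargs": {
  "series": [0,0,0,0,0,0,0,0,0,0,0,0,0,0,0,0,0,0]
}}

```text
time_s: 2.02
ee_pos: [425.1, 187.9, 164.5]
ee_rot: [-179.9, 0.1, 95.3]
force: [-0.2, 0.7, -0.5]
gripper_width: 91.2
```

{"fn": "arm_command", "kwargs": {
  "series": [0.001,0.003,-0.06,0,0,0,0,0,-0.06,0,0,0,0,0,-0.06,0,0,0,0,0,-0.06,0,0,0,0,0,-0.04,0,0,0,0,0,-0.02,0,0,0,0,0,0,0,0,0,0,0,0,0,0,0]
}}

```text
time_s: 2.68
ee_pos: [426.5, 188.9, 45.4]
ee_rot: [180.0, 0.0, 95.2]
force: [0.7, 1.2, 0.4]
gripper_width: 91.1
```

Run:
```python
from h import *
for n in('scene','top'):
    f=snap(n,n+'1'); 
    a=f['frame'][:,:,::-1]; a=a[130:280,190:380] if n=='top' else a[100:300,170:370]
    cv2.imwrite(f'pics/{n}1z.png',cv2.resize(a,None,fx=3,fy=3,interpolation=cv2.INTER_CUBIC))
s=env.state();print(s['ee_pos'],s['force'])
```

```text
[427.21192238 189.6225915   46.19194968] [0.22620084 0.03868088 0.65411273]
```

View pics/scene1z.png

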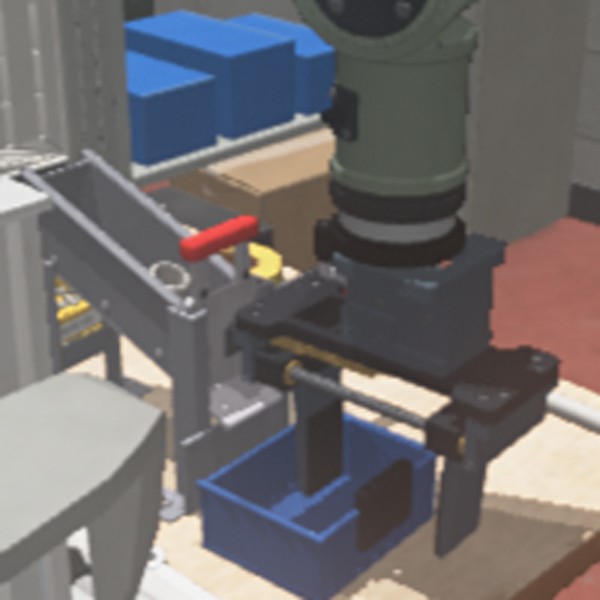

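View pics/top1z.png

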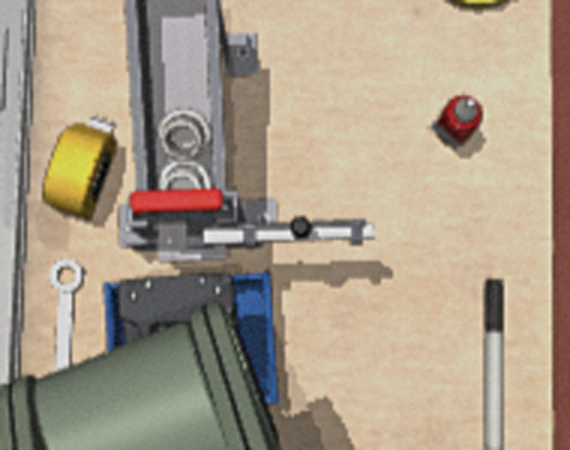

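The fingers straddle the tab: one inside the box at zoomed (320,450), one outside at (460,510). The wide gripper body lies along the jaws, so near home it could touch the bolt. I'll pinch to centre and square the box, then finish with a closed-finger push.

{"fn": "arm_command", "kwargs": {
  "series": [0,0,0,0,0,0,0,0,0,0,0,0,0,0,0,0,0,0,0,0,0,0,0,0,0,0,0,0,0,0,0,0,0,0,0,0,0,0,0,0,0,0,0,0,0,0,0,0,0,0,0,0,0,0,0,0,0,0,0,0],
  "hand": 0,
  "newtons": 15
}}

```text
time_s: 3.62
ee_pos: [426.2, 189.7, 44.9]
ee_rot: [-180.0, 0.0, 95.3]
force: [0.0, -0.2, 0.6]
gripper_width: 27.5
```

{"fn": "arm_command", "kwargs": {
  "series": [0,0,0,0,0,0,0,0,0,0,0,0,0,0,0,0,0,0,0,0,0,0,0,0,0,0,0,0,0,0]
}}

```text
time_s: 4.03
ee_pos: [426.7, 189.8, 45.0]
ee_rot: [180.0, -0.0, 95.3]
force: [0.8, 0.1, -1.1]
gripper_width: 10.1
```

{"fn": "arm_command", "kwargs": {
  "series": [0.0065,0,0,0,0,-0.0072,0.0065,0,0,0,0,-0.0072,0.0065,0,0,0,0,-0.0072,0.0065,0,0,0,0,-0.0072,0.0065,0,0,0,0,-0.0072,0.0065,-0.001,0,0,0,-0.0072,0,0,0,0,0,0,0,0,0,0,0,0,0,0,0,0,0,0]
}}

```text
time_s: 4.78
ee_pos: [440.1, 189.0, 45.0]
ee_rot: [-179.8, 0.0, 93.3]
force: [-6.1, 1.5, 4.7]
gripper_width: 9.8
```

Run:
```python
from h import *
for n in('scene','top'):
    f=snap(n,n+'2'); 
    a=f['frame'][:,:,::-1]; a=a[160:280,200:320] if n=='top' else a[150:300,170:330]
    k=5 if n=='top' else 4
    cv2.imwrite(f'pics/{n}2z.png',cv2.resize(a,None,fx=k,fy=k,interpolation=cv2.INTER_CUBIC))
s=env.state();print(s['ee_pos'],s['ee_rot'],s['force'])
```

```text
[440.07798778 189.02091112  44.97667174] [-1.79789642e+02  2.80339551e-02  9.33143687e+01] [-4.91943119  0.13360933  4.55248479]
```

View pics/top2z.png

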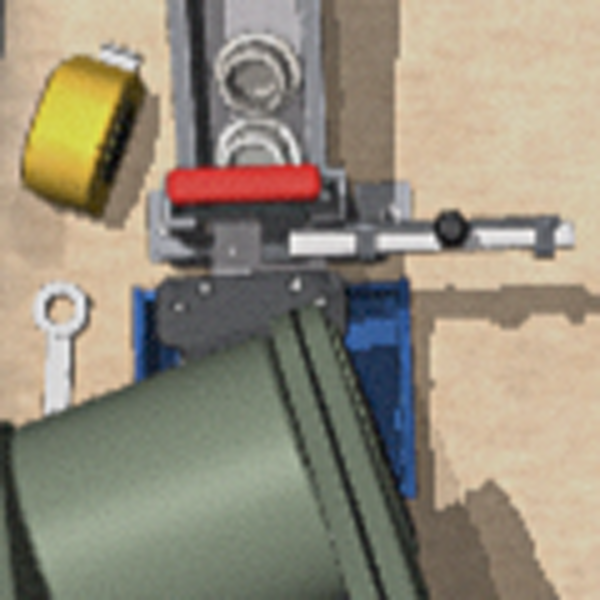

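View pics/scene2z.png

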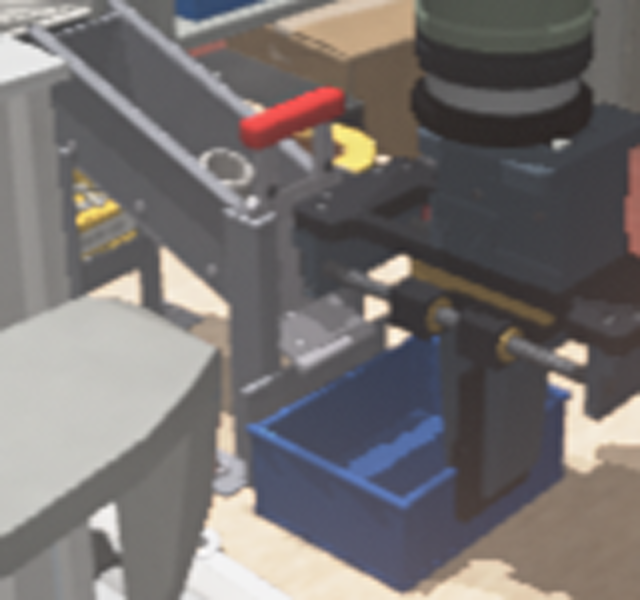

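Run:
```python
from h import *
t=load('top2'); a=t['frame'][:,:,::-1][195:230,222:292]
cv2.imwrite('pics/t2zz.png',cv2.resize(a,None,fx=11,fy=11,interpolation=cv2.INTER_CUBIC))
```

```text
(no output)
```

View pics/t2zz.png

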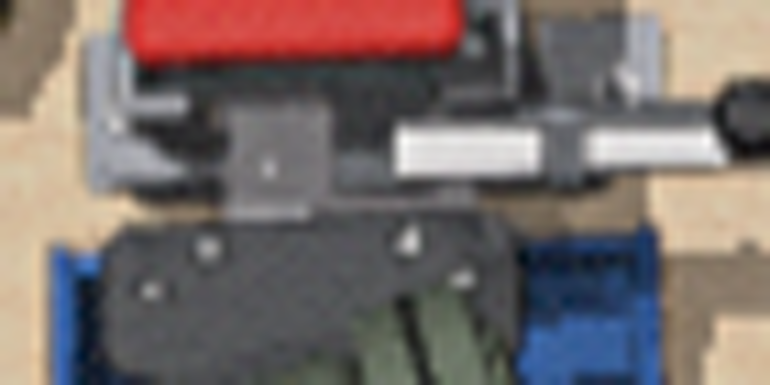

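Run:
```python
from h import *
t=load('top2'); s=load('scene2')
z=lambda x,y:(x/11+222-.5+.5/11,y/11+195-.5+.5/11)
th=np.radians(3.34); ex=np.array([np.cos(th),np.sin(th)]);ey=np.array([-ex[1],ex[0]]); D=np.array([547.2,195.3])
def d(n,L,R,h):
    l,r=[onz(t,*z(*p),h)[:2]-D for p in(L,R)]
    m=(l+r)/2; print(n,'width',np.hypot(*(l-r)).round(1),'mid in dock frame',(m@ex).round(1),(m@ey).round(1))
d('feet',(88,190),(662,100),2)
d('plate',(118,200),(612,188),56)
d('lip',(226,218),(476,202),64)
d('handle',(127,30),(466,25),180)
d('box far rim',(52,252),(657,236),48)
zs=lambda x,y:(x/4+170,y/4+150)
for n,p in (('L',(248,428)),('nearL',(400,507))): 
    q=onz(s,*zs(*p),48)[:2]-D; print(n,q@ex,q@ey)
for n,p in (('pL',(243,392)),('pR',(385,318))):
    q=onz(s,*zs(*p),56)[:2]-D; print(n,q@ex,q@ey)
```

```text
feet width 123.8 mid in dock frame 12.7 -0.7
plate width 99.4 mid in dock frame -3.5 -2.5
lip width 49.9 mid in dock frame -7.4 -0.4
handle width 59.2 mid in dock frame 12.9 -1.2
box far rim width 122.7 mid in dock frame -12.7 0.5
L -14.179215162529571 63.712727032175216
nearL -107.52765782864766 64.75544780899779
pL 0.39537202286945444 52.14538403290941
pR -3.488060935856825 -43.60195489339738
```

{"fn": "arm_command", "kwargs": {
  "series": [0.001,-0.0013,0,0,0,0,0.001,-0.0013,0,0,0,0,0.001,-0.0013,0,0,0,0,0.001,-0.0013,0,0,0,0,0,0,0,0,0,0,0,0,0,0,0,0]
}}

```text
time_s: 5.38
ee_pos: [442.6, 187.4, 45.0]
ee_rot: [-179.9, -0.0, 93.3]
force: [-4.2, 3.8, 3.6]
gripper_width: 10.0
```

{"fn": "arm_command", "kwargs": {
  "series": [0,0,0,0,0,0,0,0,0,0,0,0,0,0,0,0,0,0,0,0,0,0,0,0,0,0,0,0,0,0,0,0,0,0,0,0],
  "hand": 1
}}

```text
time_s: 5.88
ee_pos: [443.6, 187.1, 44.9]
ee_rot: [180.0, 0.0, 93.3]
force: [0.5, -0.2, -1.0]
gripper_width: 46.8
```

{"fn": "arm_command", "kwargs": {
  "series": [0,0,0,0,0,0,0,0,0,0,0,0,0,0,0,0,0,0,-0.025,0,0,0,0,0,-0.02,0,0,0,0,0,0,0,0.05,0,0,0,0,0,0.06,0,0,0,0,0,0.05,0,0,0,0,0,0,0,0,0]
}}

```text
time_s: 6.63
ee_pos: [426.7, 188.1, 112.3]
ee_rot: [179.6, -0.1, 93.4]
force: [0.2, 0.4, 0.8]
gripper_width: 91.7
```

{"fn": "arm_command", "kwargs": {
  "series": [-0.03,0,0,0,0,0,-0.03,0,0,0,0,0,0,0,0,0,0,0,0,0,0,0,0,0,0,0,0,0,0,0,0,0,0,0,0,0,0,0,0,0,0,0,0,0,0,0,0,0,0,0,0,0,0,0,0,0,0,0,0,0,0,0,0,0,0,0,0,0,0,0,0,0,0,0,0,0,0,0],
  "hand": 0
}}

```text
time_s: 7.72
ee_pos: [401.5, 187.2, 109.0]
ee_rot: [180.0, -0.0, 93.3]
force: [0.4, -0.3, 0.9]
gripper_width: 6.9
```

{"fn": "arm_command", "kwargs": {
  "series": [0,-0.004,-0.05,0,0,0,0,0,-0.06,0,0,0,0,0,-0.05,0,0,0,0,0,0,0,0,0,0.02,0.0012,0,0,0,0,0.015,0.001,0,0,0,0,0,0,0,0,0,0,0,0,0,0,0,0]
}}

```text
time_s: 8.38
ee_pos: [417.0, 186.9, 46.1]
ee_rot: [179.8, -0.1, 93.3]
force: [0.1, 0.1, -0.2]
gripper_width: 0.4
```

Run:
```python
from h import *
for n in('scene','top'):
    f=snap(n,n+'3'); 
    a=f['frame'][:,:,::-1]; a=a[195:265,215:295] if n=='top' else a[150:300,170:330]
    k=8 if n=='top' else 4
    cv2.imwrite(f'pics/{n}3z.png',cv2.resize(a,None,fx=k,fy=k,interpolation=cv2.INTER_CUBIC))
s=env.state();print(s['ee_pos'],s['ee_rot'],s['force'],s['gripper_width'])
```

```text
[415.91321963 186.61228483  45.70653069] [ 1.79922090e+02 -2.74803317e-02  9.33375068e+01] [ 0.07429634  0.04348204 -0.01970775] 0.24289278928680802
```

View pics/top3z.png

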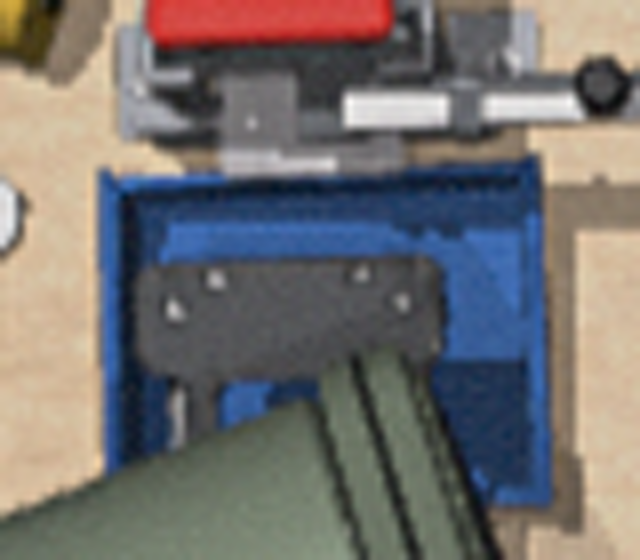

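View pics/scene3z.png

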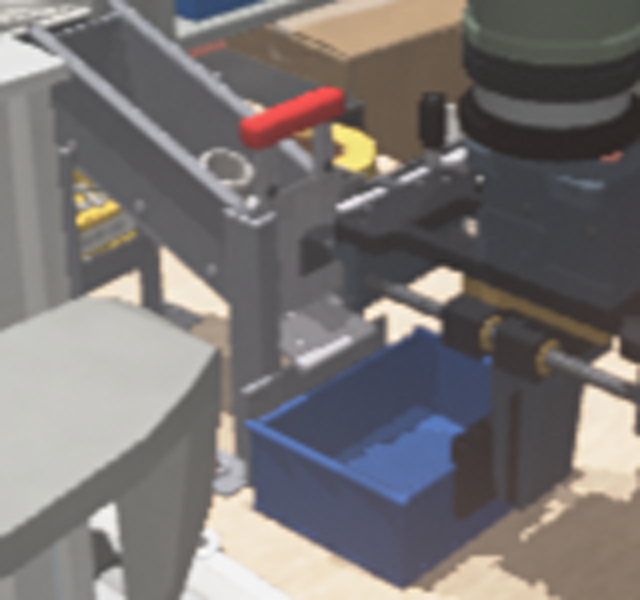

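Run:
```python
from h import *
t=load('top3'); s=load('scene3')
z=lambda x,y:(x/8+215-.5+.5/8,y/8+195-.5+.5/8)
th=np.radians(3.34); ex=np.array([np.cos(th),np.sin(th)]);ey=np.array([-ex[1],ex[0]]); D=np.array([547.2,195.3])
def d(n,L,R,h):
    l,r=[onz(t,*z(*p),h)[:2]-D for p in(L,R)]
    m=(l+r)/2; v=l-r;print(n,'width',np.hypot(*v).round(1),'mid',(m@ex).round(1),(m@ey).round(1),'yaw',np.degrees(np.arctan2(-v[0],v[1])).round(2))
d('feet',(118,130),(538,70),2)
d('lip',(220,168),(404,157),64)
d('handle',(147,30),(394,22),180)
d('box far rim',(101,176),(541,158),48)
d('box mid',(105,400),(549,390),48)
zs=lambda x,y:(x/4+170,y/4+150)
for n,p in (('L',(247,424)),('nearL',(402,502)),('farR',(424,332))): 
    q=onz(s,*zs(*p),48)[:2]-D; print(n,q@ex,q@ey)
# wall edges of the chute at guides
```

```text
feet width 124.3 mid 14.3 -0.6 yaw 9.37
lip width 50.5 mid -10.1 -0.5 yaw 4.66
handle width 59.3 mid 11.4 -1.0 yaw 3.02
box far rim width 122.7 mid -9.9 -1.6 yaw 3.58
box mid width 122.8 mid -73.1 -1.5 yaw 2.65
L -11.43711252099089 61.644208228163755
nearL -105.78185494364682 61.42912256487124
farR -18.45469934563104 -56.32193474190452
```

{"fn": "arm_command", "kwargs": {
  "series": [0.005,0.0003,0,0,0,0,0.005,0.0003,0,0,0,0,0.005,0.0003,0,0,0,0,0.005,0.0003,0,0,0,0,0.005,0.0006,0,0,0,0,0.005,0.0006,0,0,0,0,0.005,0.0006,0,0,0,0,0.0025,0.0005,0,0,0,0,0,0,0,0,0,0,0,0,0,0,0,0]
}}

```text
time_s: 9.32
ee_pos: [427.5, 187.2, 44.8]
ee_rot: [-179.6, 0.1, 93.3]
force: [-8.0, 0.6, 6.9]
gripper_width: 0.7
```

{"fn": "arm_command", "kwargs": {
  "series": [0.004,0.0003,0,0,0,0,0.004,0.0003,0,0,0,0,0.003,0.0003,0,0,0,0,0,0,0,0,0,0]
}}

```text
time_s: 9.65
ee_pos: [432.2, 187.5, 44.8]
ee_rot: [-179.7, 0.1, 93.3]
force: [-6.8, -0.6, 6.7]
gripper_width: 0.7
```

{"fn": "arm_command", "kwargs": {
  "series": [0.003,0.0002,0,0,0,0,0.002,0.0002,0,0,0,0,0,0,0,0,0,0]
}}

```text
time_s: 9.9
ee_pos: [433.9, 187.6, 44.8]
ee_rot: [-179.6, 0.1, 93.3]
force: [-6.8, 0.1, 7.3]
gripper_width: 0.7
```

{"fn": "arm_command", "kwargs": {
  "series": [0.003,0.0002,0,0,0,0,0.003,0.0002,0,0,0,0,0,0,0,0,0,0]
}}

```text
time_s: 10.15
ee_pos: [436.4, 187.8, 44.8]
ee_rot: [-179.6, 0.1, 93.3]
force: [-7.2, -0.2, 5.7]
gripper_width: 0.8
```

{"fn": "arm_command", "kwargs": {
  "series": [0.003,0.0002,0,0,0,0,0.003,0.0002,0,0,0,0,0,0,0,0,0,0]
}}

```text
time_s: 10.4
ee_pos: [437.1, 187.8, 44.8]
ee_rot: [-179.4, 0.1, 93.3]
force: [-12.3, 0.3, 11.1]
gripper_width: 0.3
```

Contact: the force rises while the travel stops. I'll press a little more and then look.

{"fn": "arm_command", "kwargs": {
  "series": [0.004,0.0002,0,0,0,0,0.003,0.0002,0,0,0,0,0,0,0,0,0,0,0,0,0,0,0,0]
}}

```text
time_s: 10.73
ee_pos: [437.1, 187.8, 44.8]
ee_rot: [-179.1, 0.1, 93.3]
force: [-17.6, 2.4, 16.5]
gripper_width: 0.3
```

Run:
```python
from h import *
for n in('scene','top'):
    f=snap(n,n+'4'); 
    a=f['frame'][:,:,::-1]; a=a[195:265,215:295] if n=='top' else a[150:300,170:330]
    k=8 if n=='top' else 4
    cv2.imwrite(f'pics/{n}4z.png',cv2.resize(a,None,fx=k,fy=k,interpolation=cv2.INTER_CUBIC))
s=env.state();print(s['ee_pos'],s['ee_rot'],s['force'],s['gripper_width'])
```

```text
[437.03075514 187.78249646  44.81283843] [-1.79109766e+02  1.16450250e-01  9.32670842e+01] [-17.1410376    2.11014142  16.79698157] 0.3287281234698157
```

View pics/top4z.png

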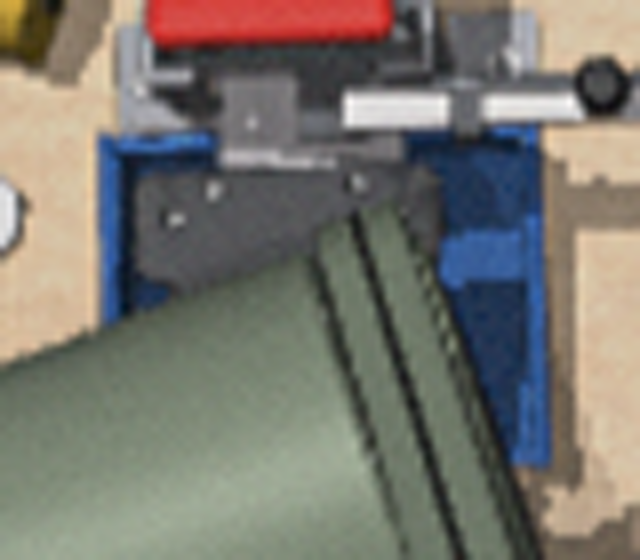

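View pics/scene4z.png

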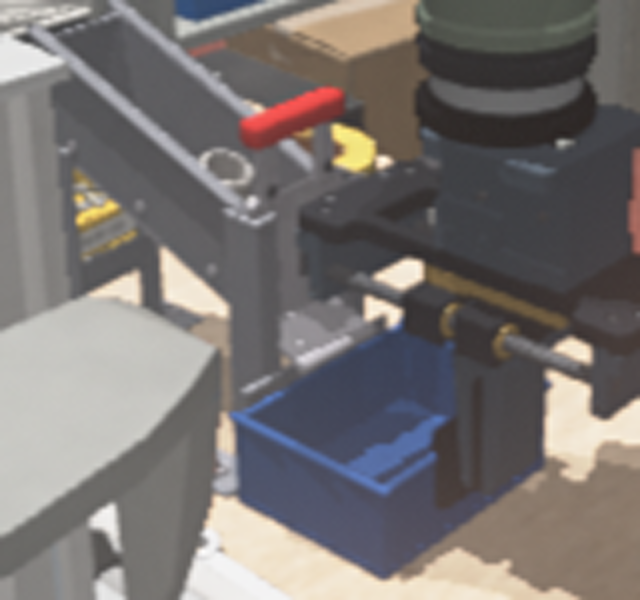

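{"fn": "arm_command", "kwargs": {
  "series": [-0.03,0,0,0,0,0,-0.04,0,0,0,0,0,-0.02,0,0,0,0,0,0,0,0.08,0,0,0,0,0,0.09,0,0,0,0,0,0.09,0,0,0,0,0,0.09,0,0,0,0,0,0.09,0,0,0,0,0,0.08,0,0,0,0,0,0,0,0,0,0,0,0,0,0,0],
  "hand": 0.6
}}

```text
time_s: 11.75
ee_pos: [409.6, 189.3, 254.8]
ee_rot: [179.7, -0.1, 93.4]
force: [0.4, -0.2, -1.3]
gripper_width: 54.9
```

Run:
```python
from h import *
for n in('scene','top'):
    f=snap(n,n+'5'); 
    a=f['frame'][:,:,::-1]; a=a[185:255,215:295] if n=='top' else a[150:300,170:330]
    k=8 if n=='top' else 4
    cv2.imwrite(f'pics/{n}5z.png',cv2.resize(a,None,fx=k,fy=k,interpolation=cv2.INTER_CUBIC))
s=env.state();print(s['ee_pos'],s['ee_rot'],s['force'],s['gripper_width'])
```

```text
[407.96955552 188.63531479 252.00767984] [-1.79918967e+02  3.66749812e-02  9.33517263e+01] [ 0.16519527 -0.38934733 -0.44596416] 54.75816779654482
```

View pics/top5z.png

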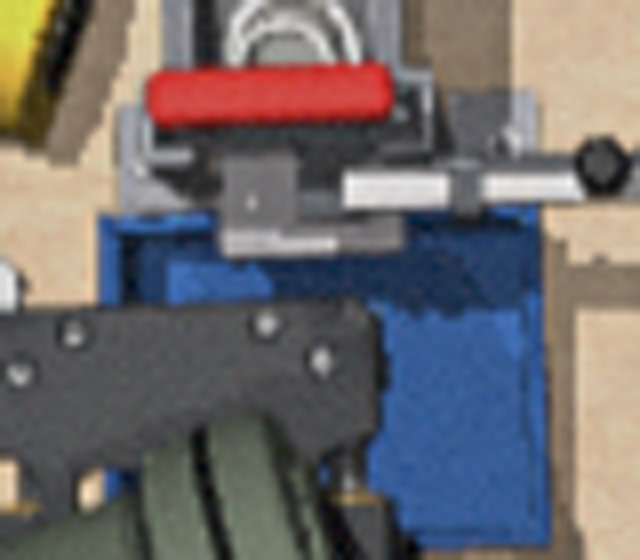

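View pics/scene5z.png

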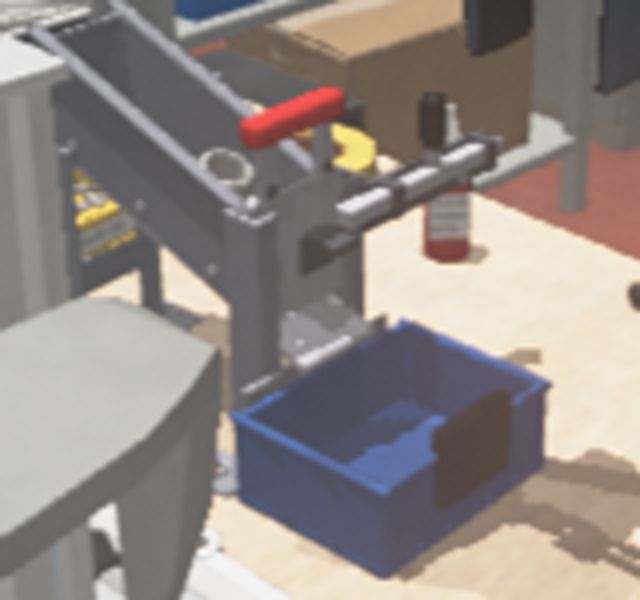

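Run:
```python
from h import *
t=load('top5'); s=load('scene5')
z=lambda x,y:(x/8+215-.5+.5/8,y/8+185-.5+.5/8)
th=np.radians(3.34); ex=np.array([np.cos(th),np.sin(th)]);ey=np.array([-ex[1],ex[0]]); D=np.array([547.2,195.3])
def d(n,L,R,h):
    l,r=[onz(t,*z(*p),h)[:2]-D for p in(L,R)]
    m=(l+r)/2; v=l-r;print(n,'width',np.hypot(*v).round(1),'mid',(m@ex).round(1),(m@ey).round(1),'yaw',np.degrees(np.arctan2(-v[0],v[1])).round(2))
d('lip',(220,250),(404,240),64)
d('handle',(147,110),(394,102),180)
d('box far rim',(99,217),(541,203),48)
r=[onz(t,*z(*p),48)[:2] for p in((538,240),(548,540))]; v=r[0]-r[1]; print('right wall yaw',np.degrees(np.arctan2(v[1],v[0])))
zs=lambda x,y:(x/4+170-.375,y/4+150-.375)
for n,p,h in (('L',(233,412),48),('nearL',(387,491),48),('nearR',(550,383),48),('farR',(402,320),48),('pL',(243,392),56),('pR',(386,318),56)): 
    q=onz(s,*zs(*p),h)[:2]-D; print(n,(q@ex).round(1),(q@ey).round(1))
im=t['frame'].astype(float); w=np.clip(im[...,0]-np.maximum(im[...,1],im[...,2])-30,0,None)[185:205,225:270]
yy,xx=np.mgrid[185:205,225:270]; c=((w*xx).sum()/w.sum(),(w*yy).sum()/w.sum()); print('handle',onz(t,*c,181))
im=s['frame'].astype(float); w=np.clip(im[...,0]-np.maximum(im[...,1],im[...,2])-50,0,None)[168:190,226:262]
yy,xx=np.mgrid[168:190,226:262]; c2=((w*xx).sum()/w.sum(),(w*yy).sum()/w.sum()); print(tri(t,c,s,c2))
```

```text
lip width 50.5 mid -10.8 -0.5 yaw 4.35
handle width 59.3 mid 11.4 -1.0 yaw 3.02
box far rim width 123.4 mid 0.5 -1.6 yaw 3.03
right wall yaw 3.2035362948029893
L 2.2 58.2
nearL -94.2 59.1
nearR -94.5 -59.3
farR -0.5 -59.0
pL 1.9 51.7
pR -2.3 -44.6
handle [561.62894661 195.1926607  181.        ]
(array([562.74423827, 196.15867577, 177.91309883]), np.float64(1.8576477374369516))
```

{"fn": "arm_command", "kwargs": {
  "series": [0.077,0.0033,0,0,0,0,0.077,0.0033,0,0,0,0,0.077,0.0033,0,0,0,0,0.077,0.0033,0,0,0,0,0.077,0.0033,0,0,0,0,0,0,0,0,0,0,0,0,0,0,0,0,0,0,0,0,0,0,0,0,0,0,0,0]
}}

```text
time_s: 12.6
ee_pos: [561.1, 195.4, 252.2]
ee_rot: [-179.9, 0.0, 93.4]
force: [0.4, 0.6, -0.2]
gripper_width: 54.5
```

Run:
```python
from h import *
f=snap('scene','scene6'); a=f['frame'][:,:,::-1][60:260,150:350]
cv2.imwrite('pics/s6z.png',cv2.resize(a,None,fx=3,fy=3,interpolation=cv2.INTER_CUBIC))
s=env.state();print(s['ee_pos'],s['ee_rot'],s['force'],s['gripper_width'])
```

```text
[561.2085313  195.42053106 252.66638327] [-1.79928934e+02  1.51427520e-02  9.33724882e+01] [-0.8096553   0.06789462  0.80145046] 54.75425120636086
```

View pics/s6z.png

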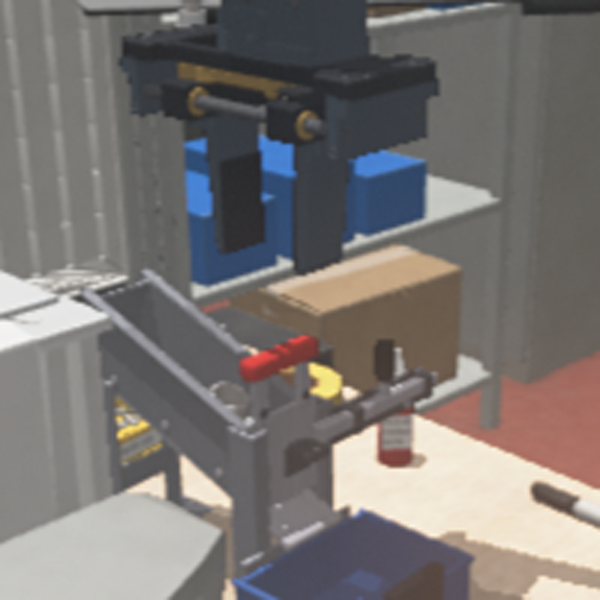

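The fingers straddle the red handle: fingers at (240,240) and (320,265), handle at (280,358). Descending and closing.

{"fn": "arm_command", "kwargs": {
  "series": [0.001,0,-0.05,0,0,0,0,0,-0.05,0,0,0,0,0,-0.05,0,0,0,0,0,-0.04,0,0,0,0,0,-0.02,0,0,0,0,0,0,0,0,0]
}}

```text
time_s: 13.15
ee_pos: [561.1, 195.2, 167.5]
ee_rot: [-179.8, 0.1, 93.4]
force: [-0.2, 0.7, -0.2]
gripper_width: 54.5
```

{"fn": "arm_command", "kwargs": {
  "series": [0,0,0,0,0,0,0,0,0,0,0,0,0,0,0,0,0,0,0,0,0,0,0,0,0,0,0,0,0,0,0,0,0,0,0,0,0,0,0,0,0,0,0,0,0,0,0,0,0,0,0,0,0,0],
  "hand": 0,
  "newtons": 30
}}

```text
time_s: 13.9
ee_pos: [562.1, 195.4, 169.3]
ee_rot: [-179.9, -0.0, 93.3]
force: [-3.3, -0.9, 4.3]
gripper_width: 13.8
```

{"fn": "arm_command", "kwargs": {
  "series": [0,0,0.005,0,0,0,0,0,0.005,0,0,0,0,0,0,0,0,0]
}}

```text
time_s: 14.15
ee_pos: [562.1, 195.4, 172.1]
ee_rot: [-179.9, 0.0, 93.3]
force: [-3.2, 0.6, -3.9]
gripper_width: 13.4
```

{"fn": "arm_command", "kwargs": {
  "series": [0,0,0.005,0,0,0,0,0,0.005,0,0,0,0,0,0,0,0,0]
}}

```text
time_s: 14.4
ee_pos: [562.0, 195.4, 173.7]
ee_rot: [-179.8, 0.0, 93.3]
force: [1.4, 2.2, -22.8]
gripper_width: 14.0
```

The gate rose about 4 mm, then stopped dead at about -23 N, so the bolt has it. I'll lower the gate, let go, and draw the bolt.

{"fn": "arm_command", "kwargs": {
  "series": [0,0,-0.01,0,0,0,0,0,-0.01,0,0,0,0,0,0,0,0,0]
}}

```text
time_s: 14.65
ee_pos: [562.1, 195.4, 169.7]
ee_rot: [-179.9, 0.0, 93.3]
force: [-4.7, 1.3, -5.0]
gripper_width: 13.9
```

{"fn": "arm_command", "kwargs": {
  "series": [0,0,0,0,0,0,0,0,0,0,0,0,0,0,0,0,0,0,0,0,0,0,0,0,0,0,0,0,0,0,0,0,0,0,0,0,0,0,0.05,0,0,0,0,0,0.08,0,0,0,0,0,0.06,0,0,0,0,0,0,0,0,0,0,0,0,0,0,0],
  "hand": 0.6
}}

```text
time_s: 15.57
ee_pos: [563.7, 195.7, 246.6]
ee_rot: [179.8, -0.0, 93.3]
force: [0.4, 0.5, -0.6]
gripper_width: 54.4
```

{"fn": "arm_command", "kwargs": {
  "series": [-0.013,-0.068,0,0,0,0,-0.013,-0.068,0,0,0,0,-0.012,-0.068,0,0,0,0,0,0,0,0,0,0,0,0,0,0,0,0,0,0,0,0,0,0]
}}

```text
time_s: 16.07
ee_pos: [547.5, 114.2, 244.1]
ee_rot: [-179.9, -0.0, 93.3]
force: [-0.5, 1.2, -0.4]
gripper_width: 54.8
```

Run:
```python
from h import *
f=snap('scene','scene7'); a=f['frame'][:,:,::-1][100:250,200:350]
cv2.imwrite('pics/s7z.png',cv2.resize(a,None,fx=4,fy=4,interpolation=cv2.INTER_CUBIC))
s=env.state();print(s['ee_pos'],s['ee_rot'],s['force'],s['gripper_width'])
```

```text
[547.63665879 114.55709432 244.24472336] [-1.79946625e+02 -2.21195492e-02  9.33703754e+01] [ 0.0809704  -0.8251681  -0.50712046] 54.78489892005062
```

View pics/s7z.png

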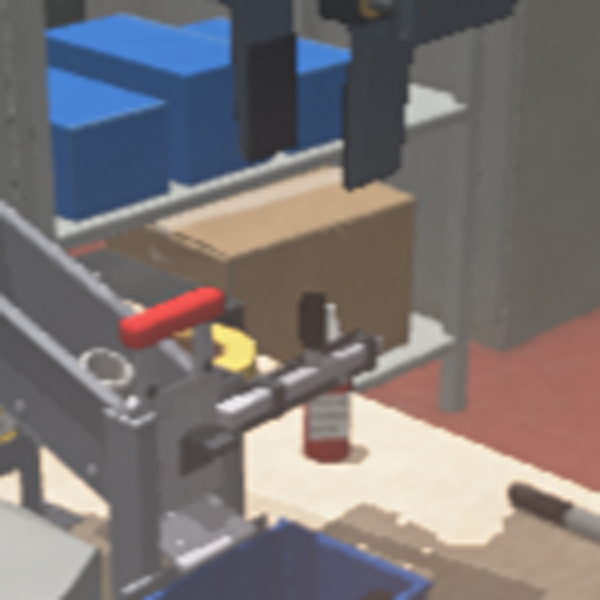

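The knob at (313,318) lies between the fingers, so I'll descend and pinch it.

{"fn": "arm_command", "kwargs": {
  "series": [0.001,0,-0.06,0,0,0,0,0,-0.07,0,0,0,0,0,-0.06,0,0,0,0,0,-0.04,0,0,0,0,0,0,0,0,0]
}}

```text
time_s: 16.53
ee_pos: [545.6, 114.5, 148.9]
ee_rot: [-179.5, 0.0, 93.4]
force: [0.4, 0.5, -0.0]
gripper_width: 54.5
```

{"fn": "arm_command", "kwargs": {
  "series": [0,0,0,0,0,0,0,0,0,0,0,0,0,0,0,0,0,0,0,0,0,0,0,0,0,0,0,0,0,0,0,0,0,0,0,0,0,0,0,0,0,0,0,0,0,0,0,0,0,0,0,0,0,0],
  "hand": 0,
  "newtons": 15
}}

```text
time_s: 17.28
ee_pos: [548.6, 113.9, 153.5]
ee_rot: [179.9, -0.0, 93.3]
force: [1.0, -0.6, 2.4]
gripper_width: 13.1
```

Gripped (13 mm). Drawing outwards about 22 mm.

{"fn": "arm_command", "kwargs": {
  "series": [0.0006,-0.01,0,0,0,0,0.0006,-0.01,0,0,0,0,0.0006,-0.01,0,0,0,0,0.0006,-0.01,0,0,0,0,0.0006,-0.01,0,0,0,0,0,0,0,0,0,0]
}}

```text
time_s: 17.78
ee_pos: [549.8, 92.8, 153.4]
ee_rot: [179.9, 0.0, 93.3]
force: [1.6, -0.5, 5.5]
gripper_width: 13.2
```

{"fn": "arm_command", "kwargs": {
  "series": [0.0003,-0.005,0,0,0,0,0,0,0,0,0,0]
}}

```text
time_s: 17.95
ee_pos: [549.9, 92.2, 153.4]
ee_rot: [179.9, -0.1, 93.3]
force: [2.1, 3.0, 5.3]
gripper_width: 13.2
```

{"fn": "arm_command", "kwargs": {
  "series": [0,0,0,0,0,0,0,0,0,0,0,0,0,0,0,0,0,0,0,0,0,0,0,0,0,0,0,0,0,0,0,0,0,0,0,0,0,0,0.06,0,0,0,0,0,0.09,0,0,0,0,0,0.08,0,0,0,0,0,0,0,0,0,0,0,0,0,0,0],
  "hand": 0.6
}}

```text
time_s: 18.87
ee_pos: [550.3, 92.0, 246.9]
ee_rot: [179.7, -0.0, 93.3]
force: [-0.5, -0.1, 0.1]
gripper_width: 54.5
```

{"fn": "arm_command", "kwargs": {
  "series": [0.01,0.086,0,0,0,0,0.01,0.086,0,0,0,0,0.01,0.086,0,0,0,0,0,0,0,0,0,0,0,0,0,0,0,0,0,0,0,0,0,0]
}}

```text
time_s: 19.37
ee_pos: [560.6, 194.6, 243.4]
ee_rot: [-179.8, 0.1, 93.4]
force: [-0.1, -0.9, -0.1]
gripper_width: 54.7
```

Run:
```python
from h import *
s=env.state();print(s['ee_pos'],s['ee_rot'],s['force'],s['gripper_width'])
for n in('scene','top'):
    f=snap(n,n+'8'); 
    a=f['frame'][:,:,::-1]; a=a[160:280,200:340] if n=='top' else a[120:300,170:330]
    k=5 if n=='top' else 3.3
    cv2.imwrite(f'pics/{n}8z.png',cv2.resize(a,None,fx=k,fy=k,interpolation=cv2.INTER_CUBIC))
```

```text
[560.59385099 194.60862939 243.3926938 ] [-1.79828486e+02  8.51505202e-02  9.33823115e+01] [-0.05271917 -0.9493011  -0.082342  ] 54.68194822055259
```

View pics/scene8z.png

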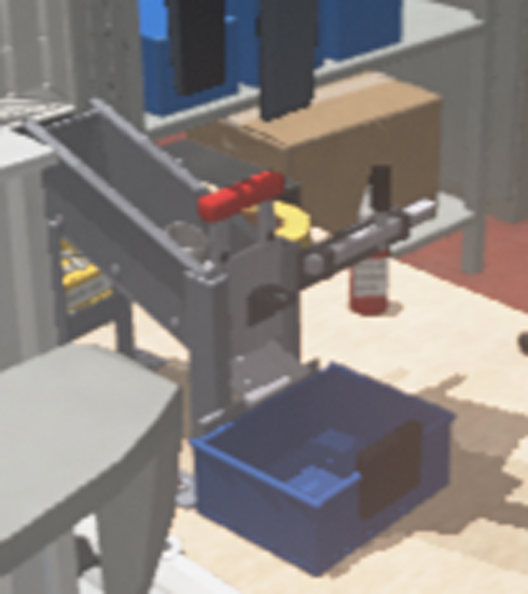

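View pics/top8z.png

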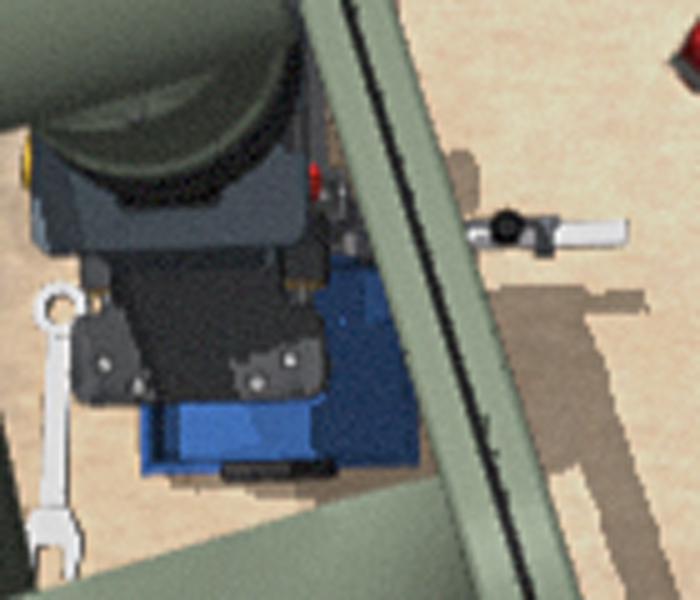

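The bolt is drawn: its nose is back at (312,265), clear of the keeper at (268,300), and the box is still flush. Gripping the handle again.

{"fn": "arm_command", "kwargs": {
  "series": [0.002,0.001,-0.05,0,0,0,0,0,-0.05,0,0,0,0,0,-0.05,0,0,0,0,0,-0.038,0,0,0,0,0,0,0,0,0,0,0,0,0,0,0]
}}

```text
time_s: 19.97
ee_pos: [561.9, 194.4, 169.4]
ee_rot: [-179.9, 0.0, 93.3]
force: [0.4, -0.5, 0.7]
gripper_width: 54.7
```

{"fn": "arm_command", "kwargs": {
  "series": [0,0,0,0,0,0,0,0,0,0,0,0,0,0,0,0,0,0,0,0,0,0,0,0,0,0,0,0,0,0,0,0,0,0,0,0,0,0,0,0,0,0,0,0,0,0,0,0,0,0,0,0,0,0],
  "hand": 0,
  "newtons": 35
}}

```text
time_s: 20.72
ee_pos: [562.1, 195.5, 170.0]
ee_rot: [-180.0, -0.0, 93.3]
force: [-1.8, 0.1, 1.1]
gripper_width: 13.6
```

{"fn": "arm_command", "kwargs": {
  "series": [0,0,0.01,0,0,0,0,0,0.01,0,0,0,0,0,0,0,0,0]
}}

```text
time_s: 20.97
ee_pos: [562.1, 195.5, 177.8]
ee_rot: [-180.0, -0.0, 93.3]
force: [-0.2, -0.0, -5.2]
gripper_width: 13.8
```

{"fn": "arm_command", "kwargs": {
  "series": [0,0,0.025,0,0,0,0,0,0.035,0,0,0,0,0,0.035,0,0,0,0,0,0.035,0,0,0,0,0,0.02,0,0,0,0,0,0,0,0,0,0,0,0,0,0,0,0,0,0,0,0,0,0,0,0,0,0,0]
}}

```text
time_s: 21.72
ee_pos: [562.1, 195.5, 237.0]
ee_rot: [-180.0, 0.0, 93.3]
force: [0.1, 0.1, -4.5]
gripper_width: 13.7
```

Run:
```python
from h import *
s=env.state();print(s['ee_pos'],s['ee_rot'],s['force'],s['gripper_width'])
for n in('scene','top'):
    f=snap(n,n+'9'); 
    a=f['frame'][:,:,::-1]; a=a[120:280,200:380] if n=='top' else a[120:300,170:330]
    k=4 if n=='top' else 3.3
    cv2.imwrite(f'pics/{n}9z.png',cv2.resize(a,None,fx=k,fy=k,interpolation=cv2.INTER_CUBIC))
```

```text
[562.0665493  195.53209776 236.97995824] [-1.79956176e+02  2.58037526e-03  9.33460896e+01] [ 0.06781009  0.14044263 -4.45672393] 13.660719082472278
```

View pics/scene9z.png

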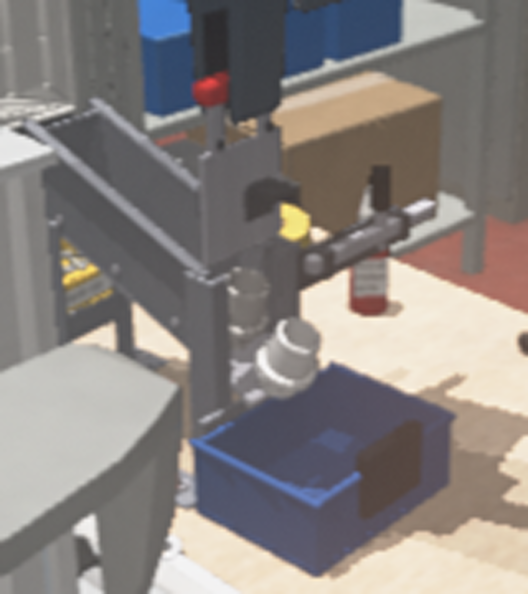

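View pics/top9z.png

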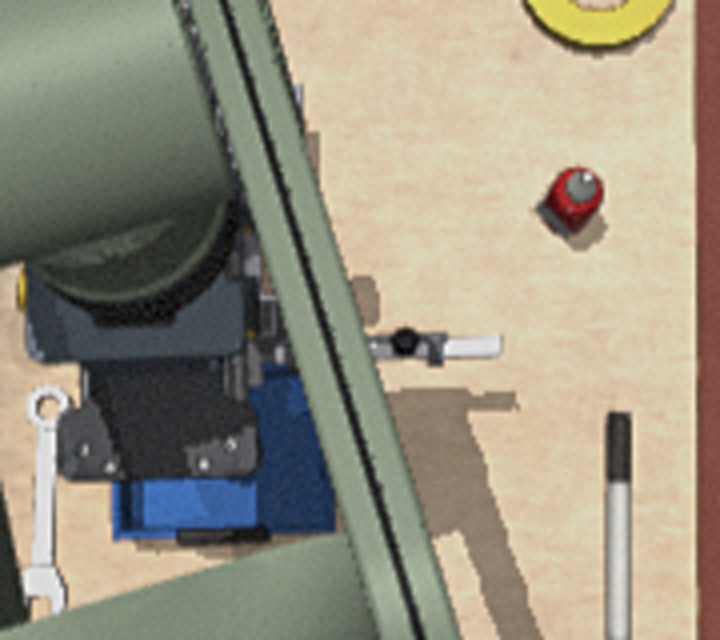

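Cup A is tipping over the lip at (290,355) and cup B follows at (248,300). Gate held about 67 mm up; I'll let them settle.

{"fn": "arm_command", "kwargs": {
  "series": [0,0,0,0,0,0,0,0,0,0,0,0,0,0,0,0,0,0,0,0,0,0,0,0,0,0,0,0,0,0,0,0,0,0,0,0,0,0,0,0,0,0,0,0,0,0,0,0,0,0,0,0,0,0,0,0,0,0,0,0,0,0,0,0,0,0,0,0,0,0,0,0,0,0,0,0,0,0,0,0,0,0,0,0,0,0,0,0,0,0]
}}

```text
time_s: 23.07
ee_pos: [562.1, 195.5, 237.8]
ee_rot: [-180.0, -0.0, 93.3]
force: [-1.2, 2.4, -5.1]
gripper_width: 13.9
```

Run:
```python
from h import *
s=env.state();print(s['ee_pos'],s['force'],s['gripper_width'])
for n in('scene','top'):
    f=snap(n,n+'10'); 
    a=f['frame'][:,:,::-1]; a=a[120:280,200:380] if n=='top' else a[150:300,170:330]
    k=4
    cv2.imwrite(f'pics/{n}10z.png',cv2.resize(a,None,fx=k,fy=k,interpolation=cv2.INTER_CUBIC))
```

```text
[562.07738733 195.53927612 237.76745161] [-1.18581734  2.40787127 -5.14625271] 13.908780186915566
```

View pics/scene10z.png

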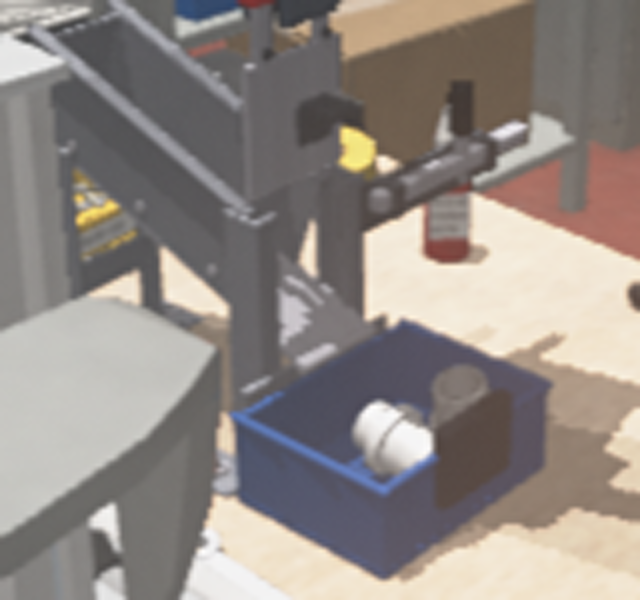

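View pics/top10z.png

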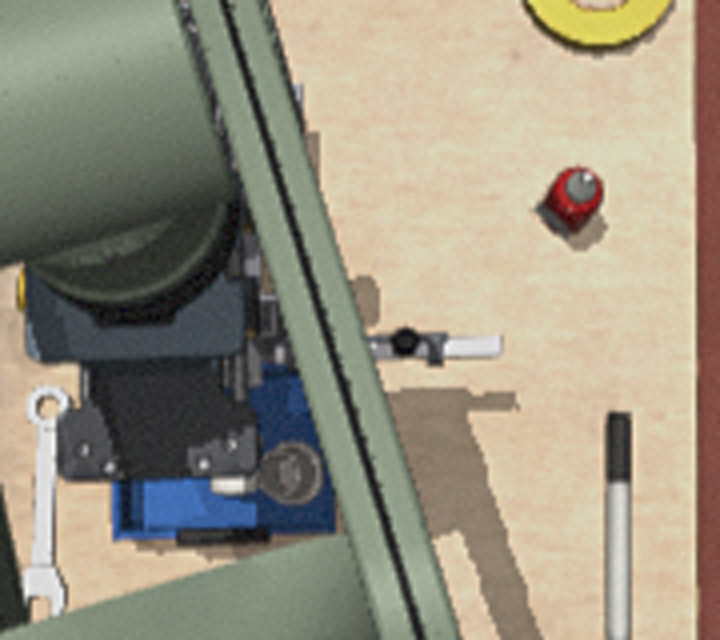

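Both cups are in the box, one lying at (395,437) and one standing at (460,390). The box corners are unchanged at (234,412) and (402,321), and the gate is held up. I'm handing in.

Run:
```python
from h import *
a=load('scene5')['frame'].astype(int);b=grab_frame('scene')['frame'].astype(int);c=load('scene10')['frame'].astype(int)
print('motion in box since last', np.abs(b-c)[225:300,225:310].max(), 'box left edge change', np.abs(b-a)[255:295,228:262].mean())
s=env.state();print(s['ee_pos'],s['force'],s['gripper_width'])
print(env.job_done())
```

```text
motion in box since last 7 box left edge change 3.975980392156863
[562.08113453 195.53075326 237.77887618] [-1.65147001  2.44018046 -4.36885374] 13.684365027822592
the job is handed in; nothing more can be done
None
```

The job is handed in: both cups are in the blue box. The gate is held about 68 mm up by its handle, and the box is still flush under the lip.

- **Box:** I pinched the tab to square and centre the box, then released it. A closed-finger push of about 17 N took it home until travel stopped.
- **Gate and bolt:** The first tug rose about 4 mm and stopped dead at about 23 N, so the bolt had caught the gate. I let go, drew the bolt 22 mm to its stop and gripped the handle again. The lift then took only the gate's own weight, about 5 N.
- **Last checks:** The cups had stopped moving and the box corners had not shifted. The bottle and marker looked untouched. The tape measure was mostly hidden by the arm at the end, but nothing came near it.
- **Disagreement:** The top view put the box about 1 mm right of the chute's middle. The plate edges in the scene view suggested 2 to 4 mm, but they measured 96 mm wide instead of 100, so I trusted the top view and left the box where it was.

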